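Change the film reel at the pouch sealer

ROBOT

A 7-joint arm with a two-finger parallel gripper is mounted at the origin on the work surface. World frame = base frame: x ahead of the robot, y to its left, z up, the work surface at z = 0. Lengths are in m, angles in rad, forces in N, time in s.
With the tool pointing down it reaches from about 0.4 to 0.85 m from the base axis. Payload 4.5 kg.
Tool frame: the origin (TCP) lies on the centre line of the jaws, within the pads' length; the fingertips stand robot.tips_ahead ahead of it and the grasp point (between the pads) lies 5 mm behind it (robot.tips_ahead is the distance from the TCP to the fingertips, in m); z points along the fingers, y is the direction in which the jaws open and shut (so a half turn about z gives the same grasp; the last joint's range is limited). The gripper opens to 88 mm and grips with 3 to 60 N. Pads are 18 mm wide; open, the fingers measure 123 mm over their backs; the gripper's body (75 mm by 187 mm) begins 45 mm behind the grasp point.
Start: joints at [-1.182, 0.689, -0.195, 1.565, 0.157, 0.902, -0.215], TCP at [0.217, 0.586, 0.253] pointing down, gripper open.
Joint ranges: [-3.01, 3.01], [-0.46, 2.08], [-1.47, 1.51], [0.13, 2.56], [-1, 4.14], [0.04, 2.09], [-2.66, 2.66]. Speed limits (rad/s): [2.57, 2.57, 3.14, 3.14, 3.14, 3.14, 3.14].

INTERFACE

Orientations are given as a unit quaternion [x, y, z, w].
In Python, from rig import robot gives the robot as it stands. The module is installed in compiled form; this text tells all that it offers.
- The arm moves only by the shell command python3 -m pendant 'ROWS' [OPENING] [FORCE]. ROWS is JSON, one flat list of numbers, 4 for each row, row after row: the shift along the tool's x, y, z in cm, then the turn about the tool's z in degrees. In form: [x, y, z, twist, x, y, z, twist, ...]. A call has 1 to 12 rows; each row is the pose to reach, as a shift and turn from the pose commanded when the call began, along the tool's axes at that moment; what a row does not reach only later rows make up. A row lasts 1/8 s, in which the tool goes at most 62.5 mm and 10.7 degrees, less where a joint would pass 70% of its speed; a pose out of reach is approached as far as the arm can. A call with a gripper value outside its range is refused whole. OPENING is the closure, from 0 (fully open) to 1 (shut), set as the call begins (- or left out, the last holds). The fingers move at their own pace and stop on an object; FORCE is the grip in N (left out, the last holds). Time passes only in rows, so rows that repeat a pose let the fingers close. It gives the time, the measured TCP pose, the force and the opening at its end, in the units of the state.
- robot.sense(): the state, without advancing time (a new reading comes with each control period).
- robot.get_image(name): name is "side" or "top" or "wrist"; returns a dict with "pixels" (480x640x3 uint8, blue, green, red), "fov_y" (degrees; the focal length in pixels is half the picture's height over the tangent of half this angle, whatever the lens; pixels are square), "cx", "cy" (the principal point, pixels), "rvec" (rotation vector, rad) and "tvec" (3), from world to camera coordinates, as OpenCV has them; the wrist camera has in their place "mount" (4x4, takes a point from camera to tool coordinates, whose origin is the TCP and whose axes are the flange's). Camera axes: x right, y down, z forward; pixel columns grow to the right and rows downward; lengths in m; the calibration is good to about 2 mm. A picture is of the moment at which its call begins: read the wrist's pose just before it. There is no depth.
- robot.finish_job(): hands the job in, once; it reports no verdict.
Trained networks look in the newest picture that a camera, given by its name, has taken for a name from the list of things; names that differ only in an ending like _2 or _b are one class to them, and where a whole thing is asked for, a point or a joint stands for the part that bears it (a point fixed in the world has none). Each returns a list of dicts, best first, with "conf" (0 to 1); they miss things now and then, are a little off and sometimes report something else, mostly with a low value. They report only what shows in the picture. A call takes as long as a camera call. They do not tell look-alikes from the thing itself.
- robot.search_frame(camera, query): "pixel" ([column, row] in pixels, amid what is visible of it).
- robot.silhouettes(camera, query): "mask" (480x640 bool, what is visible of it) and "pixel" ([column, row] in pixels, amid what is visible of it).
- robot.spot_point(camera, query): "pixel" ([column, row] in pixels: a listed point, or the origin of a listed thing).
The state is a dict: "clock": time; "qpos": joint angles; "joint_velocities": joint speeds; "tau": joint torques, N m; "position": TCP position; "eef_rot": TCP orientation; "ft_force": force on the tool from outside, world axes, zero at the start; "torque": the same for the moment, N m; "grip_width": finger opening in m.
Only numpy, scipy, OpenCV 4.12 (cv2) and the standard library are available. Lean on these libraries where they do the work, as an engineer would, in place of code of your own. Each camera call takes 0.05 s, during which the arm holds its last target. There are 200 camera calls.

TASK

Change the film reel at the pouch sealer: spring the spent axle with its bare core out of the reel stand, then spring the axle of the new blue reel into its place, both pins home in the recesses, and only then turn that reel round until its red start tab, now out of sight underneath, is right on top. Put the spent axle and every empty cardboard core on the counter into the blue tray, and turn the black trim dial of the sealer back until its pointer is on the red zero tick. Leave the spray bottle, the flask and the black lid where they stand.

Things in the scene. Friction and masses are not known exactly. Their poses are not given: they have to be found in the camera images.
- stand: Reel stand, fixed: white base 120 x 200 x 8 mm, two upright cheeks of grey plastic backed by white plate, 60 mm wide (x), 16 mm thick, inner faces 150 mm apart (y = +75 and -75 mm). The cheek at +y is tall (top z = 130 mm), that at -y low (top z = 101 mm). Steel tear bar, top z = 30 mm, along the far edge (x = 57 mm). Origin: on the counter under its middle; y runs from recess to recess, z up.
- recess_tall (a point): Recess for the sprung pin in the tall cheek's inner face: a groove 10 mm deep and 18 mm wide, open at the cheek's top, that leads down to a V-shaped bottom (straight walls above z = 88 mm), where a 9 mm pin rests with its centre at x = 0, z = 85 mm. This point is on the groove's end wall at that height (stand frame x = 0, y = +85, z = 85 mm).
- recess_low (a point): Recess for the fixed pin in the low cheek's inner face: a blind hole 10 mm deep, 18 mm wide, the same V bottom, roof at z = 95 mm. This point is on its end wall, stand frame x = 0, y = -85, z = 85 mm. An axle comes out or goes in level: pushed towards the tall cheek until the fixed pin is clear of this hole, then straight up or down; a pin above z = 106 mm passes over this cheek.
- cradle: Cradle for the new reel, fixed: an aluminium plate 110 x 70 x 10 mm with two black padded rails (16 mm thick, 70 mm long, along y, at x = +32 and -32 mm, tops at z = 28 mm). The reel rests between the rails with its axis along the cradle's y, 74 mm above the counter. Origin: on the counter under its middle.
- axle: Axle of the new reel, loose with the reel on it (about 0.4 kg); origin on the axis at the reel's middle, y along the axis towards the sprung pin. The reel of pale blue film, 110 mm diameter, 60 mm wide (y = -30 to +30 mm; take it from above across its flat sides), spins freely but cannot slide on it. A 16 mm sleeve spans y = -60 to +52 mm; round-nosed 9 mm pins beyond it.
- fixed_tip (a point): Tip of the fixed pin of the axle (axle frame y = -85 mm).
- sprung_tip (a point): Tip of the sprung pin of the axle (axle frame y = +87 mm when let out).
- sprung_pin (a joint): How far the new axle's sprung pin is pushed in: 0 let out, at most 0.030 m. It takes 3 N to start and 0.2 N more per mm. Home in the stand it stays pushed in by about 2 mm; for the fixed pin to clear the low cheek it must be pushed in by 12 mm or more.
- spent_axle: Spent axle, loose, home in the stand at the start (fixed pin in the low cheek, 0.1 kg): same size, frame, pins and spring as the new axle, but it carries only a bare brown core, 46 mm diameter, 60 mm wide (y = -30 to +30 mm), that does not turn on it; take it from above across the core's flat ends, above the 16 mm sleeve.
- start_tab (a point): Red start tab of the film, a strip 50 mm wide and about 28 mm long around the reel's rim (with a small red flag on each flat side); this point is its middle, on the rim 55 mm from the axis, and the z axis of this frame points out from the axis through it. It starts in the lower half of the reel. It is on top when this z axis points straight up.
- reel (a joint): How far the reel has turned on its axle, in rad, without limit; positive takes its top towards the axle's +x. Seen here for its speed: the tab's place is given by start_tab. The reel turns very lightly and stays where it is left.
- dial (a joint): Trim dial on the sealer's panel: angle of its pointer from the red zero tick, in rad, growing clockwise seen from above; it starts clockwise of zero, has no stop at zero (it turns from -2.4 to 2.4) and stays where it is left.
- dial_grip (a point): Grip of the trim dial: an upright black bar 44 x 14 mm, 30 mm tall, on a black disc of 48 mm, with a white pointer line on top at one end. This point is on the axis, 9 mm below the bar's top and 93 mm above the counter; x of this frame runs along the bar, the pointer end being at -x; turns with the dial.
- sealer: Heat sealer, fixed: white case 150 x 340 mm, 62 mm tall, with the dial on the grey panel at its -y end (dial axis at x = -15, y = -115 mm) and the red zero tick on the -x side of the dial; the blue sealing jaw (y = -50 to +160 mm, top at z = 111 mm) covers the rest. Origin: on the counter under its middle.
- tray: Blue open tray for the empties, fixed, 180 x 220 mm outside, 90 mm tall, walls and floor 4 mm. Origin: on the counter under its middle; its long side runs along y.
- core1: Empty cardboard core, loose: a tube 46 mm outside, 37 mm inside, 60 mm long, standing on end at the start (may be absent). Origin: middle of its lower end face; z runs along the tube.
- core2: Empty cardboard core, loose: a tube 46 mm outside, 37 mm inside, 60 mm long, standing on end at the start (may be absent). Origin: middle of its lower end face; z runs along the tube.
- core3: Empty cardboard core, loose: a tube 46 mm outside, 37 mm inside, 60 mm long, standing on end at the start (may be absent). Origin: middle of its lower end face; z runs along the tube.
- spray: Blue spray bottle with a pink head, 170 mm tall, 68 mm wide; stays where it is. Origin under its middle.
- flask: Steel flask, 185 mm tall, 68 mm in diameter; stays where it is. Origin under its middle.
- black_lid: Black round lid, 100 mm in diameter, 14 mm thick, lying flat; stays where it is. Origin under its middle.
Not all that is in view belongs to the job. What is shaped like the core3 but green or turquoise is not meant.

How it is judged:
On the way, in this order (a step that is already met when the one before it is completed fails the run):
1. both pins of the reel's axle are home in the recesses of the reel stand (((distance between fixed_tip and recess_low below 0.006 m and distance between sprung_tip and recess_tall below 0.006 m) or (distance between fixed_tip and recess_tall below 0.006 m and distance between sprung_tip and recess_low below 0.006 m))), for 0.3 s.
2. with the axle home, the red start tab is on top (((distance between fixed_tip and recess_low below 0.006 m and distance between sprung_tip and recess_tall below 0.006 m) or (distance between fixed_tip and recess_tall below 0.006 m and distance between sprung_tip and recess_low below 0.006 m)) and angle between start_tab's own z axis and vertical below 0.2 rad), for 0.2 s.
At the end, for the whole second after the job is handed in: Both pins of the axle are in the recesses (tips within 6 mm of recess_tall and recess_low), the red start tab is on top within 0.2 rad and the reel is still, the trim dial reads zero within 0.12 rad, and the spent axle and every core present lie at rest in the blue tray, their origins below its rim (all of step 2 and linear speed of axle below 0.02 m/s and velocity of joint reel between -0.1 and 0.1 rad/s and value of joint dial between -0.12 and 0.12 rad and x of core1 in the frame of tray between -0.09 and 0.09 m and y of core1 in the frame of tray between -0.11 and 0.11 m and z of core1 in the frame of tray between -0.005 and 0.085 m and linear speed of each of core1, core2, core3, spent_axle below 0.03 m/s and x of core2 in the frame of tray between -0.09 and 0.09 m and y of core2 in the frame of tray between -0.11 and 0.11 m and z of core2 in the frame of tray between -0.005 and 0.085 m and x of core3 in the frame of tray between -0.09 and 0.09 m and y of core3 in the frame of tray between -0.11 and 0.11 m and z of core3 in the frame of tray between -0.005 and 0.085 m and x of spent_axle in the frame of tray between -0.09 and 0.09 m and y of spent_axle in the frame of tray between -0.11 and 0.11 m and z of spent_axle in the frame of tray between -0.005 and 0.085 m); the robot touches nothing.
It fails at once if the spray bottle is moved by more than 3 cm (distance of spray from where it was at the start of the episode above 0.03 m).
It fails at once if the steel flask is moved by more than 3 cm (distance of flask from where it was at the start of the episode above 0.03 m).
It fails at once if the black lid is moved by more than 3 cm (distance of black_lid from where it was at the start of the episode above 0.03 m).
Of core1, core2, core3 only 1 to 3 are there at a start; the rules pass over those that are not, and their reading is None.
At some moment in a run one of core1, core2, core3 may be knocked a few centimetres aside while the robot is not near it.
It also fails if it takes over 210 s, if anything falls off the work surface, if the arm or the gripper's body presses on something with over 40 N, if the wrist force passes 120 N, or if a joint passes its speed limit or range.

## Working session

There is one attempt and no reset: what is moved stays moved. The work goes in short steps, Python scripts to look and compute and a shell command to move; the robot and the scene stay as the last step left them, time stands still between calls to the robot, and variables do not carry over. Pictures are saved under pics/ and viewed, about 12 in all and at most 16, crops included, and the job is handed in when it is done.

```bash
mkdir -p pics; ls; cat > h.py <<'E'
import numpy as np, cv2
from scipy.spatial.transform import Rotation as R
from rig import robot
def cam(name, save=None):
    s=robot.sense(); im=robot.get_image(name)
    f=240/np.tan(np.radians(im["fov_y"])/2)
    K=np.array([[f,0,im["cx"]],[0,f,im["cy"]],[0,0,1]])
    if "rvec" in im:
        Rc=cv2.Rodrigues(np.array(im["rvec"],float))[0]; t=np.array(im["tvec"],float).ravel()
        Rw=Rc.T; C=-Rc.T@t
    else:
        M=np.array(im["mount"]); Rt=R.from_quat(s["eef_rot"]).as_matrix()
        Rw=Rt@M[:3,:3]; C=Rt@M[:3,3]+np.array(s["position"])
    if save: cv2.imwrite("pics/"+save,im["pixels"])
    return dict(K=K,Rw=Rw,C=C,img=im["pixels"])
def ray(c,p): return c["Rw"]@np.linalg.inv(c["K"])@np.array([p[0],p[1],1.])
def atz(c,p,z):
    d=ray(c,p); return c["C"]+d*(z-c["C"][2])/d[2]
def proj(c,P):
    v=c["K"]@(c["Rw"].T@(np.array(P)-c["C"])); return v[:2]/v[2]
def tri(cs,ps):
    A=np.zeros((3,3)); b=np.zeros(3); 
    for c,p in zip(cs,ps):
        d=ray(c,p); d/=np.linalg.norm(d); P=np.eye(3)-np.outer(d,d); A+=P; b+=P@c["C"]
    return np.linalg.solve(A,b)
def st():
    s=robot.sense(); 
    print("t",round(s["clock"],2),"pos",np.round(s["position"],4),"grip",round(s["grip_width"],4),"F",np.round(s["ft_force"],1))
    m=R.from_quat(s["eef_rot"]).as_matrix(); print("tool x",np.round(m[:,0],3),"y",np.round(m[:,1],3),"z",np.round(m[:,2],3)); return s
def go(P,yawvec=None):
    """cm shift in tool axes from measured pose to world P; twist deg to bring tool y along yawvec (mod 180)"""
    s=robot.sense(); m=R.from_quat(s["eef_rot"]).as_matrix()
    d=m.T@(np.array(P)-s["position"])*100; tw=None
    if yawvec is not None:
        v=m.T@np.array([yawvec[0],yawvec[1],0]); tw=np.degrees(np.arctan2(-v[0],v[1])); tw=(tw+90)%180-90
    print("shift cm",np.round(d,2),"twist",tw,"q7",round(s["qpos"][6],2))
E
python3 - <<'E'
from h import *
s=st(); print("tips",robot.tips_ahead)
cs={n:cam(n,n+"0.png") for n in ("top","side")}
for n,c in cs.items(): print(n,"C",np.round(c["C"],3),"fwd",np.round(c["Rw"][:,2],2),"f",c["K"][0,0])
for n in ("top","side"):
  for q in ["stand","recess_tall","recess_low","cradle","axle","fixed_tip","sprung_tip","spent_axle","start_tab","dial_grip","sealer","tray","core1","spray","flask","black_lid"]:
    r=robot.spot_point(n,q); z={"recess_tall":.085,"recess_low":.085,"axle":.074,"fixed_tip":.074,"sprung_tip":.074,"spent_axle":.085,"dial_grip":.093,"start_tab":.03}.get(q,0)
    print(n,q,[(np.round(d["pixel"]).astype(int).tolist(),round(d["conf"],2),np.round(atz(cs[n],d["pixel"],z)[:2],3).tolist()) for d in r[:6]])
E
```

```text
pics
t 0.0 pos [0.217  0.5855 0.2519] grip 0.0882 F [ 0.9  0.9 -0.7]
tool x [-0.938  0.347 -0.   ] y [ 0.347  0.938 -0.002] z [-0.    -0.002 -1.   ]
tips 0.014
top C [ 0.366 -0.022  1.519] fwd [ 0.13  0.01 -0.99] f 493.99694008544526
side C [ 0.223 -0.877  0.907] fwd [ 0.28  0.7  -0.65] f 572.2501330851788
top stand [([316, 215], 0.58, [0.657, 0.019]), ([482, 240], 0.44, [0.593, -0.499])]
top recess_tall [([286, 215], 0.59, [0.639, 0.102])]
top recess_low [([346, 208], 0.84, [0.664, -0.071])]
top cradle [([422, 290], 0.46, [0.432, -0.314]), ([256, 188], 0.42, [0.739, 0.209])]
top axle [([422, 288], 0.74, [0.436, -0.3])]
top fixed_tip [([453, 285], 0.58, [0.448, -0.39]), ([421, 290], 0.17, [0.429, -0.298])]
top sprung_tip [([425, 290], 0.72, [0.429, -0.308]), ([395, 299], 0.43, [0.402, -0.221])]
top spent_axle [([315, 211], 0.63, [0.652, 0.019]), ([453, 286], 0.62, [0.443, -0.386]), ([395, 298], 0.46, [0.405, -0.22])]
top start_tab [([425, 306], 0.77, [0.384, -0.318])]
top dial_grip [([217, 245], 0.53, [0.542, 0.302])]
top sealer [([182, 252], 0.58, [0.53, 0.429])]
top tray [([411, 21
[... 937 characters left out ...]
87, 405], 0.61, [0.385, -0.316])]
side dial_grip [([272, 174], 0.7, [0.549, 0.302])]
side sealer [([258, 177], 0.73, [0.546, 0.432])]
side tray [([408, 361], 0.66, [0.646, -0.285]), ([284, 347], 0.62, [0.426, -0.168])]
side core1 [([281, 285], 0.97, [0.475, 0.002]), ([302, 318], 0.95, [0.486, -0.107]), ([213, 253], 0.89, [0.357, 0.159]), ([262, 248], 0.6, [0.471, 0.14]), ([243, 275], 0.6, [0.404, 0.062]), ([309, 382], 0.25, [0.446, -0.265])]
side spray [([354, 208], 0.62, [0.743, 0.208]), ([270, 174], 0.55, [0.58, 0.434]), ([248, 340], 0.37, [0.364, -0.126]), ([336, 216], 0.21, [0.686, 0.195])]
side flask [([442, 464], 0.95, [0.6, -0.498])]
side black_lid [([250, 339], 0.91, [0.37, -0.124])]
```

```bash
python3 - <<'E'
import cv2
t=cv2.imread("pics/top0.png")[140:360,110:550]; s=cv2.imread("pics/side0.png")[100:480,140:560]
cv2.imwrite("pics/t1.png",cv2.resize(t,(800,400),interpolation=cv2.INTER_CUBIC)); cv2.imwrite("pics/s1.png",cv2.resize(s,(663,600),interpolation=cv2.INTER_CUBIC))
E
```

```text
(no output)
```

View pics/t1.png

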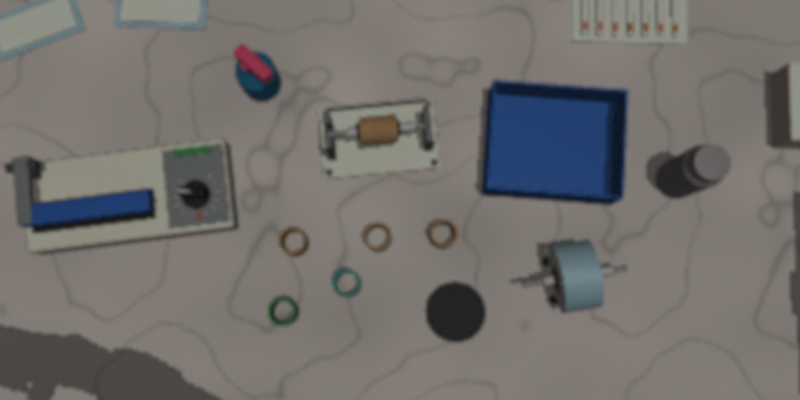

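View pics/s1.png

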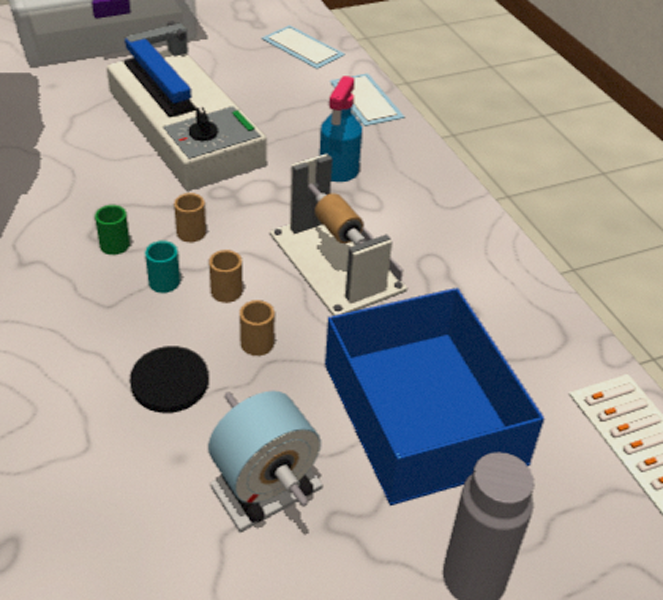

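The pictures show the stand in the middle with the tall cheek at +y, three brown cores in a row, green and turquoise decoys, the reel and cradle at lower right, and the dial pointing +y. The tab's red flag is low on the -x side. I start with the dial, which is the nearest.

```bash
python3 - <<'E'
from h import *
go([0.50,0.30,0.26],(1,0.1))
E

```

```text
shift cm [-36.47 -17.    -0.73] twist 63.96554435476432 q7 -0.22
```

```bash
python3 -m pendant '[-6,-3,0,10,-12,-6,0,20,-18,-8.5,0,30,-24,-11,0,40,-30,-14,0,50,-36.5,-17,0,60,-36.5,-17,0,64,-36.5,-17,0,64]'
python3 - <<'E'
from h import *
s=st(); c=cam("wrist","w_dial.png"); print("q7",s["qpos"][6],"camC",np.round(c["C"],3),"fwd",np.round(c["Rw"][:,2],2))
for q in ["dial_grip","dial","sealer"]:
  for d in robot.spot_point("wrist",q)[:2]: print(q,np.round(d["pixel"]),round(d["conf"],2),np.round(atz(c,d["pixel"],{"dial_grip":.093,"dial":.093}.get(q,0)),4))
E
```

```text
clock: 2.7
position: [0.5022, 0.2974, 0.2528]
eef_rot: [0.673, 0.74, 0.0, 0.001]
ft_force: [-0.1, 1.1, -0.3]
grip_width: 0.0882
t 2.7 pos [0.5022 0.2974 0.2528] grip 0.0882 F [-0.1  1.1 -0.3]
tool x [-0.094  0.996 -0.001] y [0.996 0.094 0.001] z [ 0.001 -0.001 -1.   ]
q7 -0.45417151218550095 camC [0.496 0.377 0.384] fwd [ 0.03 -0.31 -0.95]
dial_grip [361. 223.] 0.66 [0.5412 0.304  0.093 ]
dial_grip [281. 413.] 0.33 [0.486  0.0947 0.093 ]Traceback (most recent call last):
  File "<stdin>", line 4, in <module>
ValueError: it knows: axle, black_lid, core, cradle, dial_grip, fixed_tip, flask, recess_low, recess_tall, sealer, spent_axle, spray, sprung_tip, stand, start_tab, tray
```

View pics/w_dial.png

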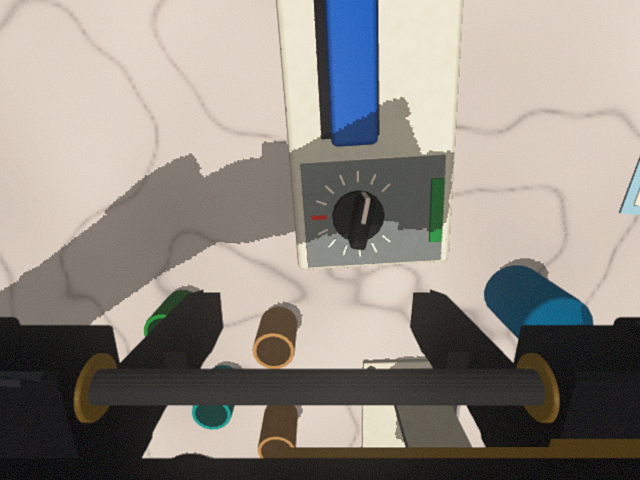

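The pointer runs from (358,247) to (368,195), and the red tick is at (319,217) on the -x side. I work out the world angles.

```bash
python3 - <<'E'
from h import *
c=cam("wrist"); a=atz(c,(368,195),.102)[:2]; b=atz(c,(357.5,240),.102)[:2]
print("pointer end",a,"other",b,"len",np.linalg.norm(a-b),"mid",(a+b)/2)
A=lambda v:np.degrees(np.arctan2(v[1],v[0]))
print("ptr ang",A(a-b))
t=atz(c,(319,217),.064)[:2]; ax=np.array([.5412,.304]); print("tick",t,"dist",np.linalg.norm(t-ax),A(t-ax),A(t-(a+b)/2))
l0,l1=atz(c,(281,30),.062)[:2],atz(c,(299,268),.062)[:2]; r0,r1=atz(c,(459,90),.062)[:2],atz(c,(447,262),.062)[:2]
print("sealer yaw from edges",A(l0-l1)-90,A(r0-r1)-90, l1,r1)
disc=atz(c,(359,216),.072)[:2]; print("disc",disc)
u=(a-b)/np.linalg.norm(a-b)
go([*ax,.093],(-u[1],u[0]))
E
```

```text
pointer end [0.53880772 0.33389937] other [0.53553831 0.29532167] len 0.03871599074624845 mid [0.53717301 0.31461052]
ptr ang 85.15582861884842
tick [0.5024915  0.30262505] dist 0.03873291050940337 -177.9656698509836 -160.9355314933658
sealer yaw from edges 8.891078116396045 8.514792768464076 [0.48822573 0.24889182] [0.6317589  0.26973533]
disc [0.53834528 0.30913253]
shift cm [-0.23  4.25 15.96] twist 10.722748593979162 q7 -0.45
```

```bash
python3 -m pendant '[0.6,3.8,4,6,0.6,3.8,8,10.5,0.6,3.8,12,10.5,0.6,3.8,14,10.5,0.6,3.8,16,10.5,0.6,3.8,16,10.5,0.6,3.8,16,10.5]' 0.4 && python3 -m pendant '[0,0,0,0,0,0,0,0,0,0,0,0,0,0,0,0,0,0,0,0,0,0,0,0,0,0,0,0]' 1 12 && python3 -m pendant '[0,0,0,-9,0,0,0,-18,0,0,0,-27,0,0,0,-36,0,0,0,-45,0,0,0,-54,0,0,0,-63,0,0,0,-72,0,0,0,-81,0,0,0,-90,0,0,0,-99,0,0,0,-104]' && python3 -m pendant '[0,0,0,0,0,0,0,0]'; python3 -c "
from h import *
s=st();print(s['qpos'][6],np.round(s['torque'],2))"
```

```text
clock: 3.72
position: [0.5379, 0.3104, 0.0935]
eef_rot: [0.736, 0.677, 0.001, 0.0]
ft_force: [0.6, -0.6, 0.3]
grip_width: 0.0532
clock: 4.6
position: [0.5404, 0.3094, 0.0931]
eef_rot: [0.737, 0.676, 0.002, 0.001]
ft_force: [5.0, -0.9, -2.2]
grip_width: 0.0141
clock: 6.1
position: [0.5354, 0.3039, 0.0929]
eef_rot: [-0.08, 0.997, -0.005, -0.003]
ft_force: [-7.6, -9.7, 12.3]
grip_width: 0.0139
clock: 6.35
position: [0.5354, 0.3039, 0.093]
eef_rot: [-0.079, 0.997, -0.005, -0.003]
ft_force: [-7.0, -9.6, 12.9]
grip_width: 0.0142
t 6.35 pos [0.5354 0.3039 0.093 ] grip 0.0142 F [-7.  -9.6 12.9]
tool x [-0.988 -0.157  0.007] y [-0.157  0.987 -0.01 ] z [-0.005 -0.011 -1.   ]
0.6840697407005915 [-1.86  1.3  -0.03]
```

```bash
python3 -m pendant '[0,0,0,0,0,0,0,0,0,0,-5,0,0,0,-10,0,0,0,-16,0,0,-5,-20,0,0.5,-11,-20,0,1,-17,-20,0,2,-22,-20,0,3,-27,-20,0,3,-27,-20,0,3,-27,-20,0]' 0.3 && python3 - <<'E'
from h import *
s=st(); c=cam("wrist","w_cores.png"); print("q7",s["qpos"][6])
for d in robot.silhouettes("wrist","core"):
  m=d["mask"]; ys,xs=np.nonzero(m); col=np.round(c["img"][m].mean(0)); p=d["pixel"]
  print(np.round(p),round(d["conf"],2),m.sum(),"bgr",col,np.round(atz(c,p,.03)[:2],3))
for d in robot.spot_point("wrist","core"): print(np.round(d["pixel"]),round(d["conf"],2),np.round(atz(c,d["pixel"],0)[:2],4))
for q,z in (("recess_tall",.085),("recess_low",.085),("spent_axle",.085),("dial_grip",.093)):
  for d in robot.spot_point("wrist",q): print(q,np.round(d["pixel"]),round(d["conf"],2),np.round(atz(c,d["pixel"],z)[:2],4))
E
```

```text
clock: 7.85
position: [0.5513, 0.0395, 0.2929]
eef_rot: [-0.08, 0.997, 0.001, 0.001]
ft_force: [0.3, 0.1, -0.8]
grip_width: 0.0613
t 7.85 pos [0.5513 0.0395 0.2929] grip 0.0613 F [ 0.3  0.1 -0.8]
tool x [-0.987 -0.16  -0.001] y [-0.16   0.987  0.001] z [ 0.001  0.002 -1.   ]
q7 1.2250501162136649
[359.  48.] 0.97 1629 bgr [85. 91. 32.] [0.391 0.056]
[279. 135.] 0.96 905 bgr [ 69.  97. 125.] [ 0.486 -0.012]
[473.  26.] 0.88 2779 bgr [34. 79. 24.] [0.354 0.163]
[431. 147.] 0.71 1748 bgr [ 64.  97. 128.] [0.472 0.152]
[183. 126.] 0.58 1956 bgr [ 67.  95. 123.] [ 0.493 -0.114]
[13. 41.] 0.28 1293 bgr [85. 93. 98.] [ 0.44  -0.284]
[298. 136.] 0.95 [0.4842 0.0068]
[415. 146.] 0.9 [0.4737 0.1434]
[456.  30.] 0.82 [0.3517 0.1567]
[202. 128.] 0.81 [ 0.4938 -0.1022]
[352.  66.] 0.81 [0.4031 0.0548]
recess_tall [356. 303.] 0.61 [0.6424 0.0971]
recess_low [193. 295.] 0.58 [ 0.6607 -0.0768]
spent_axle [275. 300.] 0.66 [0.6522 0.0104]
dial_grip [582. 247.] 0.58 [0.5416 0.3045]
```

View pics/w_cores.png

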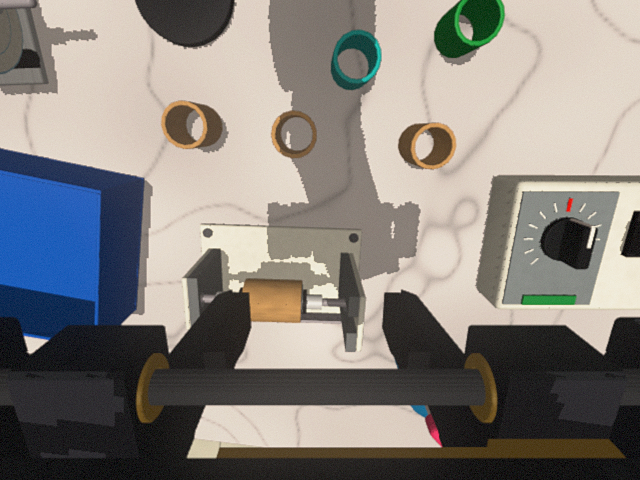

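The dial bar now runs along x, with its white line at (593,226)-(590,248) on the tick's side, so the dial looks right. I'll check it closer later. Next is core A, near (0.48,0.007). The wrist view puts it about 1 cm off the top view, so I fit the rim circles to refine.

```bash
python3 - <<'E'
from h import *
c=cam("wrist")
hs=cv2.cvtColor(c["img"],cv2.COLOR_BGR2HSV)
A=lambda v:np.degrees(np.arctan2(v[1],v[0]))
a,b=atz(c,(593,226),.102)[:2],atz(c,(590,248),.102)[:2]; print("ptr",a,b,A(a-b))
# rim top ellipses, eye-measured extents l,r,t,b
for n,(l,r,t,bb) in dict(A=(272,316,111,157),B=(162,208,101,149),C=(406,456,123,168)).items():
    P=[atz(c,p,.06)[:2] for p in ((l,(t+bb)/2),(r,(t+bb)/2),((l+r)/2,t),((l+r)/2,bb))]
    print(n,np.round(np.mean(P,0),4),"dia",np.linalg.norm(P[0]-P[1]),np.linalg.norm(P[2]-P[3]))
for n in ("top",):
  c2=cam(n)
  for d in robot.spot_point(n,"core"): print(n,np.round(d["pixel"],1),np.round(atz(c2,d["pixel"],0)[:2],4))
go([.48,.005,.05])
E
```

```text
ptr [0.51764176 0.29869809] [0.53898289 0.30459507] -164.55345216987263
A [0.4815 0.005 ] dia 0.04349514237554656 0.043475270373833516
B [ 0.4902 -0.1018] dia 0.04512612468294012 0.04497322505095557
C [0.4705 0.1415] dia 0.049915252729545924 0.0435704192904664
top [272.7 274.1] [0.4686 0.1451]
top [268.4 310.5] [0.3573 0.1535]
top [301.7 296.8] [0.4018 0.0534]
shift cm [ 7.54 -2.18 24.27] twist None q7 1.23
```

```bash
python3 -m pendant '[3.7,-1.1,4,0,7.5,-2.2,9,0,7.5,-2.2,14,0,7.5,-2.2,19,0,7.5,-2.2,22.5,0,7.5,-2.2,24.5,0,7.5,-2.2,24.5,0,7.5,-2.2,24.5,0]' 0.3 && python3 -m pendant '[0,0,0,0,0,0,0,0,0,0,0,0,0,0,0,0,0,0,0,0]' 1 15 && python3 -m pendant '[0,0,-6,0,0,0,-12,0,-3,-5,-12,6,-6,-10,-12,12,-9,-15,-12,12,-13,-20,-12,12,-17,-26.6,-12,12,-17,-26.6,-12,12,-17,-26.6,-6,12,-17,-26.6,-1.5,12,-17,-26.6,-1.5,12,-17,-26.6,-1.5,12]' && python3 - <<'E'
from h import *
s=st(); c=cam("wrist","w_tray.png")
print(robot.sense()["qpos"][6])
for d in robot.spot_point("wrist","tray"): print(np.round(d["pixel"]),round(d["conf"],2),np.round(atz(c,d["pixel"],0)[:2],4))
E
```

```text
clock: 9.35
position: [0.481, 0.0048, 0.0483]
eef_rot: [-0.08, 0.997, 0.0, 0.001]
ft_force: [-0.3, -0.2, 0.1]
grip_width: 0.0617
clock: 9.98
position: [0.481, 0.0046, 0.0485]
eef_rot: [-0.08, 0.997, 0.0, 0.001]
ft_force: [0.4, 0.5, 6.9]
grip_width: 0.0457
clock: 11.48
position: [0.6919, -0.231, 0.0646]
eef_rot: [0.025, 1.0, -0.0, 0.001]
ft_force: [0.1, -0.0, 0.9]
grip_width: 0.0459
t 11.47 pos [ 0.6919 -0.231   0.0646] grip 0.0459 F [ 0.1 -0.   0.9]
tool x [-0.999  0.05  -0.003] y [ 0.05   0.999 -0.   ] z [ 0.003 -0.    -1.   ]
1.408539174241124
```

View pics/w_tray.png

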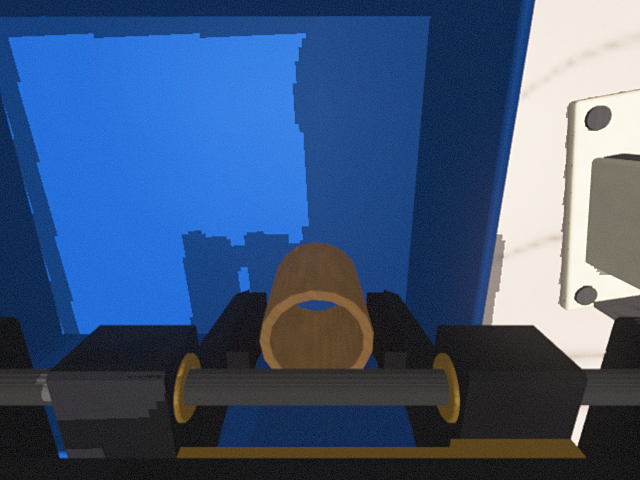

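```bash
python3 -m pendant '[0,0,0,0,0,0,0,0,0,0,-6,0,0,0,-12,0,5.2,3,-12,0,10.4,6,-12,0,15.6,9,-12,0,20.7,11.8,-10,0,20.7,11.8,-5,0,20.7,11.8,-1,0,20.7,11.8,1.5,0,20.7,11.8,1.5,0]' 0.35 && python3 -m pendant '[0,0,0,0,0,0,0,0,0,0,0,0,0,0,0,0,0,0,0,0]' 1 15 && python3 -m pendant '[0,0,-6,0,0,0,-12,0,-5,-5,-12,0,-10,-10,-12,0,-15,-15,-12,0,-18,-19,-12,0,-21.2,-22.1,-12,0,-21.2,-22.1,-12,0,-21.2,-22.1,-6,0,-21.2,-22.1,-1.5,0,-21.2,-22.1,-1.5,0,-21.2,-22.1,-1.5,0]'
```

```text
clock: 13.08
position: [0.4892, -0.1024, 0.0468]
eef_rot: [0.024, 1.0, -0.0, -0.001]
ft_force: [0.6, -0.3, -0.2]
grip_width: 0.0572
clock: 13.7
position: [0.4905, -0.103, 0.0487]
eef_rot: [0.025, 1.0, -0.0, 0.001]
ft_force: [0.2, -0.1, 7.5]
grip_width: 0.0459
clock: 15.2
position: [0.6916, -0.3337, 0.0649]
eef_rot: [0.025, 1.0, -0.0, 0.001]
ft_force: [0.3, 0.9, -0.1]
grip_width: 0.0459
```

```bash
python3 -m pendant '[0,0,0,0,0,0,0,0,0,0,-6,0,0,0,-12,0,2.7,5.2,-16,0,5.4,10.3,-18,0,8.1,15.5,-18,0,10.8,20.6,-18,0,13.5,25.8,-18,0,16.2,31,-18,0,19,36,-18,0,21.5,41,-17,0]' 0.3 && python3 -m pendant '[3,5.4,2,0,3,5.4,2,0]' && python3 - <<'E'
from h import *
s=st(); c=cam("wrist")
for d in robot.spot_point("wrist","core"): print(np.round(d["pixel"]),round(d["conf"],2),np.round(atz(c,d["pixel"],0)[:2],4))
go([.4705,.142,.048])
E
```

```text
clock: 16.7
position: [0.496, 0.088, 0.2342]
eef_rot: [0.025, 1.0, 0.001, 0.002]
ft_force: [-0.2, 0.9, -0.3]
grip_width: 0.0614
clock: 16.95
position: [0.4663, 0.1469, 0.2132]
eef_rot: [0.019, 1.0, 0.001, -0.0]
ft_force: [0.3, -0.7, -0.2]
grip_width: 0.062
t 16.95 pos [0.4663 0.1469 0.2132] grip 0.062 F [ 0.3 -0.7 -0.2]
tool x [-0.999  0.039  0.001] y [0.039 0.999 0.003] z [-0.001  0.003 -1.   ]
[314. 215.] 0.79 [0.4695 0.1444]
[216. 148.] 0.57 [0.4009 0.055 ]
shift cm [-1.500e-01  1.000e-02  1.653e+01] twist None q7 0.64
```

```bash
python3 -m pendant '[0,0,6,0,0,0,12,0,0,0,15,0,0,0,16.7,0,0,0,16.7,0,0,0,16.7,0]' && python3 -m pendant '[0,0,0,0,0,0,0,0,0,0,0,0,0,0,0,0,0,0,0,0]' 1 15 && python3 -m pendant '[0,0,-6,0,0,0,-12,0,-3,-5.1,-15,0,-6,-10.3,-16,0,-9,-15.4,-16,0,-12,-20.6,-16,0,-15,-25.7,-16,0,-18,-30.9,-16,0,-21,-36,-16,0,-24.1,-41.4,-16,0,-24.1,-41.4,-16,0]' && python3 -m pendant '[0,0,6,0,0,0,11.5,0,0,0,11.5,0,0,0,11.5,0]' && python3 -m pendant '[0,0,0,0,0,0,0,0,0,0,0,0,0,0,-6,0,0,0,-12,0,5,3,-18,0,10,5,-18,0,10,5,-18,0]' 0.3 && python3 - <<'E'
from h import *
s=st(); c=cam("wrist","w_tray2.png"); cam("top","top2.png")
for q,z in (("core",0.03),("tray",0),("recess_tall",.085),("recess_low",.085),("spent_axle",.085)):
  for d in robot.spot_point("wrist",q): print(q,np.round(d["pixel"]),round(d["conf"],2),np.round(atz(c,d["pixel"],z)[:2],4))
E
```

```text
clock: 17.8
position: [0.47, 0.1406, 0.0466]
eef_rot: [0.026, 1.0, 0.0, 0.001]
ft_force: [-0.8, 0.2, -0.4]
grip_width: 0.0618
clock: 18.42
position: [0.4694, 0.1416, 0.0465]
eef_rot: [0.025, 1.0, 0.0, 0.001]
ft_force: [1.0, -0.7, 6.7]
grip_width: 0.046
clock: 19.8
position: [0.6887, -0.2911, 0.2041]
eef_rot: [0.029, 1.0, -0.002, -0.0]
ft_force: [-0.6, 0.5, -1.4]
grip_width: 0.0454
clock: 20.3
position: [0.6904, -0.2833, 0.093]
eef_rot: [0.024, 1.0, 0.0, 0.001]
ft_force: [0.3, 0.7, 0.9]
grip_width: 0.0454
clock: 21.3
position: [0.5872, -0.2265, 0.2719]
eef_rot: [0.022, 1.0, -0.0, -0.002]
ft_force: [0.9, -0.9, 0.0]
grip_width: 0.0619
t 21.3 pos [ 0.5872 -0.2265  0.2719] grip 0.0619 F [ 0.9 -0.9  0. ]
tool x [-0.999  0.045  0.004] y [ 0.045  0.999 -0.001] z [-0.004 -0.    -1.   ]
core [593.   6.] 0.95 [0.4119 0.0353]
core [234. 291.] 0.93 [ 0.6818 -0.3274]
core [275. 290.] 0.82 [ 0.6827 -0.28  ]
core [315. 290.] 0.57 [ 0.6854 -0.2329]
recess_low [472. 287.] 0.81 [ 0.6638 -0.0764]
recess_low [306.   2.] 0.61 [ 0.4131 -0.2268]
spent_axle [558. 274.] 0.79 [0.6529 0.0061]
```

View pics/w_tray2.png

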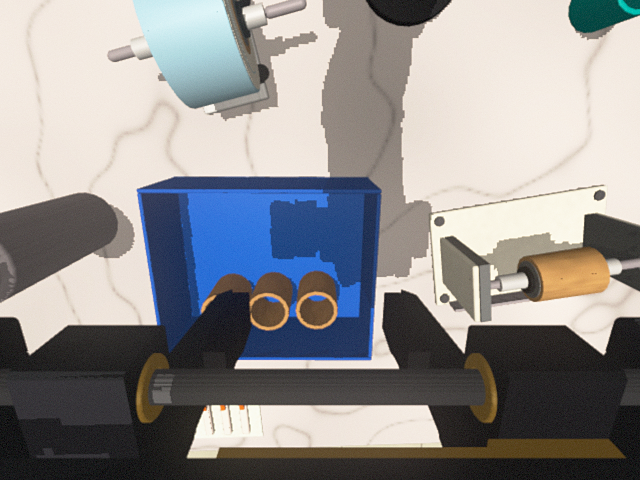

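The three cores stand upright in the tray, around (230-315,290). Next I look at the stand from close up.

```bash
python3 -m pendant '[-2,5,0,-3,-4,10,0,-6,-6,15,0,-9,-8,20,0,-9.5,-8.7,24.3,0,-9.5,-8.7,24.3,0,-9.5,-8.7,24.3,0,-9.5]' 0.15 && python3 - <<'E'
from h import *
s=st(); c=cam("wrist","w_stand.png")
for q,z in (("recess_tall",.085),("recess_low",.085),("spent_axle",.085),("stand",0)):
  for d in robot.spot_point("wrist",q): print(q,np.round(d["pixel"]),round(d["conf"],2),np.round(atz(c,d["pixel"],z)[:2],4))
E
```

```text
clock: 22.52
position: [0.6909, 0.0085, 0.27]
eef_rot: [-0.058, 0.998, -0.0, -0.0]
ft_force: [-0.7, -0.6, 0.6]
grip_width: 0.0751
t 22.52 pos [0.6909 0.0085 0.27  ] grip 0.0751 F [-0.7 -0.6  0.6]
tool x [-0.993 -0.115  0.001] y [-0.115  0.993 -0.001] z [-0.    -0.001 -1.   ]
recess_tall [419. 177.] 0.7 [0.6428 0.0943]
recess_low [228. 183.] 0.6 [ 0.6673 -0.075 ]
spent_axle [323. 178.] 0.7 [0.6536 0.009 ]
spent_axle [102. 179.] 0.45 [ 0.6766 -0.1863]
```

View pics/w_stand.png

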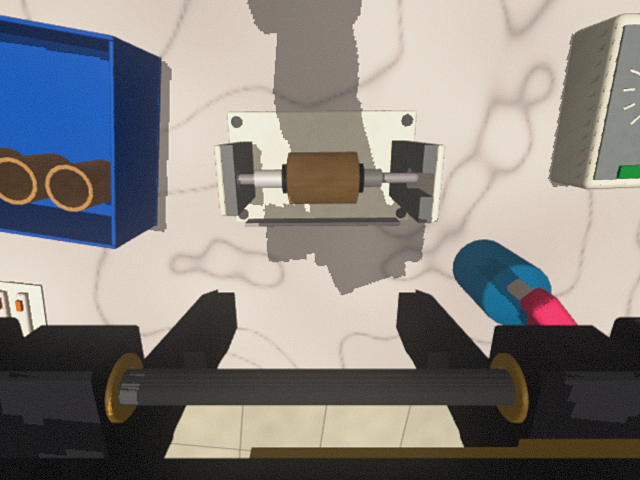

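```bash
python3 - <<'E'
from h import *
c=cam("wrist"); A=lambda v:np.degrees(np.arctan2(v[1],v[0]))-90
f=lambda p,z:atz(c,p,z)[:2]
l,r=f((229,111),.008),f((417,110),.008); print("base edge",l,r,np.linalg.norm(l-r),"yaw",A(r-l))
h1,h2=f((237,122),.008),f((407,121),.008); print("holes",A(h2-h1))
l,r=f((242,180),.085),f((417,177.5),.085); print("axle ends",l,r,A(r-l))
# core end faces: left/right ellipse silhouette at top z=.108 approx
l,r=f((287,160),.100),f((359,160),.100); print("core ends",l,r,(l+r)/2,np.linalg.norm(r-l))
y=np.radians(6.6); n=np.array([-np.sin(y),np.cos(y)])
# inner faces: tops: low cheek inner top edge x=~252 row143..., tall top inner 391
a,b=f((254,170),.101),f((390,170),.130); print("inner faces",a,b,(b-a)@n,(a+b)/2)
for d in robot.silhouettes("wrist","spent_axle")[:1]:
  ys,xs=np.nonzero(d["mask"]); print("mask",xs.min(),xs.max(),ys.min(),ys.max())
go([.6535,.0095,.110],n)
E
```

```text
base edge [ 0.60461651 -0.09511141] [0.58143526 0.10076666] 0.1972449889314984 yaw 6.749294482442323
holes 6.783387899743573
axle ends [ 0.66285871 -0.06318323] [0.64302584 0.09201086] 7.282583800053686
core ends [ 0.63954494 -0.02359994] [0.63274601 0.03636885] [0.63614548 0.00638446] 0.060352970902259155
inner faces [ 0.6507903  -0.05044438] [0.63542114 0.05714066] 0.10863853348672907 [0.64310572 0.00334814]
mask 238 418 152 203
shift cm [ 3.67  0.54 16.08] twist -0.005943813181104929 q7 1.23
```

```bash
python3 -m pendant '[2,0.3,4,0,3.75,0.55,8,0,3.75,0.55,12,0,3.75,0.55,14.5,0,3.75,0.55,15.5,0,3.75,0.55,15.95,0,3.75,0.55,15.95,0,3.75,0.55,15.95,0]' && python3 -m pendant '[0,0,0,0,0,0,0,0,0,0,0,0,0,0,0,0,0,0,0,0]' 1 40 && python3 -m pendant '[0,0.3,0,0,0,0.6,0,0,0,0.9,0,0,0,1.2,0,0,0,1.45,0,0,0,1.45,0,0,0,1.45,0,0]'
```

```text
clock: 23.88
position: [0.6533, 0.0106, 0.1123]
eef_rot: [-0.058, 0.998, 0.0, 0.001]
ft_force: [0.0, -0.0, -0.0]
grip_width: 0.0747
clock: 24.5
position: [0.653, 0.0097, 0.1116]
eef_rot: [-0.058, 0.998, -0.001, 0.0]
ft_force: [0.7, -3.0, 4.4]
grip_width: 0.0593
clock: 25.38
position: [0.6512, 0.0235, 0.1113]
eef_rot: [-0.058, 0.998, -0.001, 0.0]
ft_force: [0.8, -5.1, 4.4]
grip_width: 0.0594
```

```bash
python3 -m pendant '[0,0,-0.5,0,0,0,-1,0,0,0,-1.5,0,0,0,-2,0,0,0,-3,0,0,0,-4,0,0,0,-4,0]' && python3 - <<'E'
from h import *
st(); c=cam("side"); s=c["img"][160:320,260:460]; cv2.imwrite("pics/s3.png",cv2.resize(s,(800,640))[:600])
E
```

```text
clock: 26.25
position: [0.6499, 0.0229, 0.1505]
eef_rot: [-0.058, 0.998, -0.002, -0.001]
ft_force: [0.4, -5.2, 1.1]
grip_width: 0.0592
t 26.25 pos [0.6499 0.0229 0.1505] grip 0.0592 F [ 0.4 -5.2  1.1]
tool x [-0.993 -0.115  0.003] y [-0.115  0.993 -0.003] z [-0.003 -0.003 -1.   ]
```

View pics/s3.png

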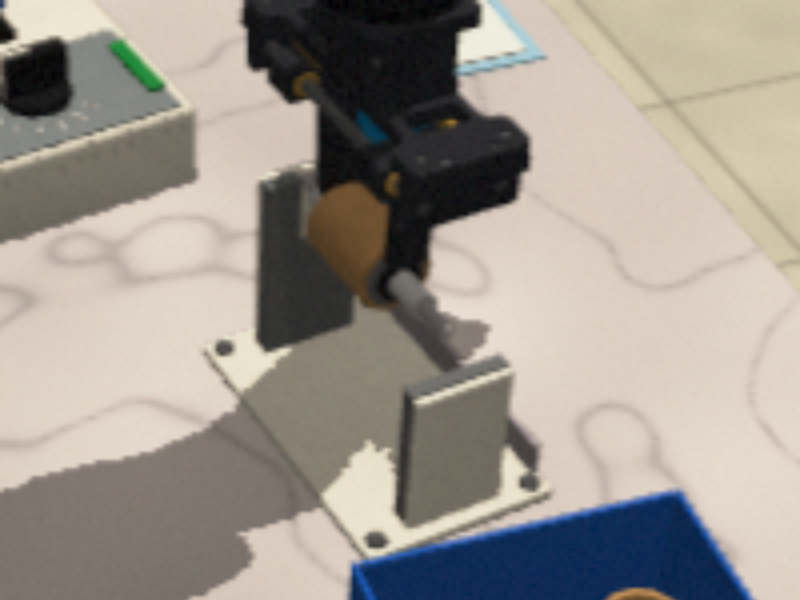

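```bash
python3 -m pendant '[0,0,-4,0,0,0,-8,0,1.2,-5,-8,2,2.4,-10,-8,4,3.6,-15,-8,6,4.8,-20,-8,8,6,-25,-8,9.5,7.3,-29.9,-8,9.5,7.3,-29.9,-8,9.5,7.3,-29.9,-8,9.5]' && python3 -m pendant '[0,0,6,0,0,0,11,0,0,0,15,0,0,0,16.5,0,0,0,16.8,0,0,0,16.8,0]' && python3 - <<'E'
from h import *
st(); c=cam("wrist","w_ax.png")
E
```

```text
clock: 27.55
position: [0.6134, -0.2781, 0.2304]
eef_rot: [0.024, 1.0, 0.002, -0.0]
ft_force: [0.2, 0.2, -1.8]
grip_width: 0.0593
clock: 28.3
position: [0.6146, -0.2801, 0.0648]
eef_rot: [0.024, 1.0, -0.0, 0.001]
ft_force: [0.6, 0.4, -2.7]
grip_width: 0.0593
t 28.3 pos [ 0.6146 -0.2801  0.0648] grip 0.0593 F [ 0.6  0.4 -2.7]
tool x [-0.999  0.049 -0.003] y [ 0.049  0.999 -0.   ] z [ 0.003 -0.    -1.   ]
```

View pics/w_ax.png

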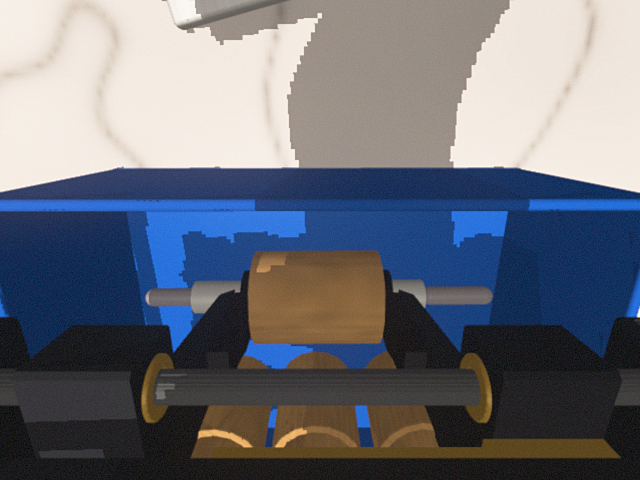

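The spent axle hangs level inside the tray with both pins clear of the walls. I release it and look at the reel.

```bash
python3 -m pendant '[0,0,0,0,0,0,0,0,0,0,0,0,0,0,-6,0,0,0,-12,0,0,0,-18,0,4,-1,-22,-4,8,-2,-24,-8,12,-3,-24,-12,15.3,-3.8,-24,-14,15.3,-3.8,-24,-14,15.3,-3.8,-24,-14]' 0.1 && python3 - <<'E'
from h import *
st(); c=cam("wrist","w_reel.png")
for q,z in (("axle",.074),("fixed_tip",.074),("sprung_tip",.074),("start_tab",.03),("cradle",0)):
  for d in robot.spot_point("wrist",q): print(q,np.round(d["pixel"]),round(d["conf"],2),np.round(atz(c,d["pixel"],z)[:2],4))
E
```

```text
clock: 29.85
position: [0.4594, -0.3107, 0.3035]
eef_rot: [-0.097, 0.995, -0.0, 0.001]
ft_force: [-0.3, 0.5, -0.4]
grip_width: 0.0794
t 29.85 pos [ 0.4594 -0.3107  0.3035] grip 0.0794 F [-0.3  0.5 -0.4]
tool x [-0.981 -0.194 -0.002] y [-0.194  0.981 -0.   ] z [ 0.002  0.    -1.   ]
axle [322. 174.] 0.56 [ 0.4234 -0.3129]
fixed_tip [235. 178.] 0.61 [ 0.4453 -0.399 ]
sprung_tip [408. 175.] 0.52 [ 0.408  -0.2268]
```

View pics/w_reel.png

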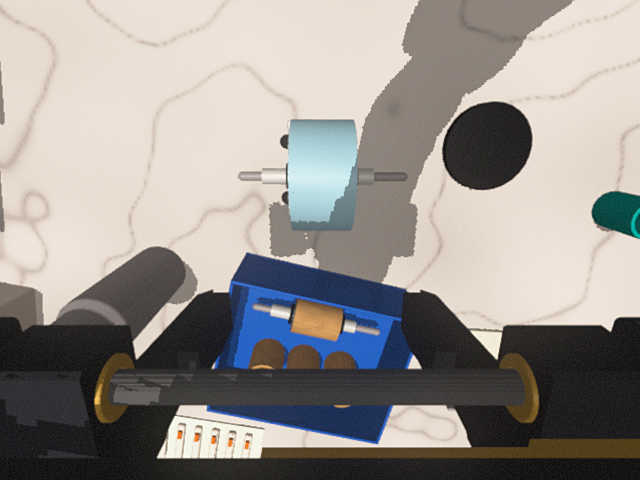

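```bash
python3 - <<'E'
from h import *
c=cam("wrist"); A=lambda v:np.degrees(np.arctan2(v[1],v[0]))-90
f=lambda p,z:atz(c,p,z)[:2]
l,r=f((238,176.2),.074),f((408,176.7),.074); n=(r-l)/np.linalg.norm(r-l)
print("tips",l,r,np.linalg.norm(r-l),"yaw",A(r-l),"origin",l+.085*n)
a,b=f((289,150),.118),f((356.5,150),.118); print("sides",np.linalg.norm(a-b),(a+b)/2-0)
a,b=f((322,120),.074+.0),f((322,230),.074); print("rim",a,b,"mid",(a+b)/2)
o=l+.085*n; go([*o,.112],n)
E
```

```text
tips [ 0.44195809 -0.39553245] [ 0.40910069 -0.22622188] 0.17246935109552491 yaw 10.982635807602293 origin [ 0.42576461 -0.31208922]
sides 0.05877900394994458 [ 0.39789943 -0.31758333]
rim [ 0.37271448 -0.32262877] [ 0.48103995 -0.30070408] mid [ 0.42687722 -0.31166643]
shift cm [ 3.3   0.49 19.11] twist 0.2396551070220454 q7 1.8
```

```bash
python3 -m pendant '[2,0.3,5,0,3.3,0.5,10,0,3.3,0.5,14,0,3.3,0.5,17,0,3.3,0.5,19,0,3.3,0.5,20.1,0,3.3,0.5,20.1,0,3.3,0.5,20.1,0]' && python3 -m pendant '[0,0,0,0,0,0,0,0,0,0,0,0,0,0,0,0,0,0,0,0]' 1 50 && python3 -m pendant '[0,0,-2,0,0,0,-5,0,0,0,-10,0,0,0,-15,0,0,0,-18,0,0,0,-18,0,0,0,-18,0]' && python3 - <<'E'
from h import *
st(); c=cam("side","side4.png"); cv2.imwrite("pics/s4.png",cv2.resize(c["img"][240:460,200:440],(654,600)))
E
```

```text
clock: 31.2
position: [0.4257, -0.3126, 0.1029]
eef_rot: [-0.097, 0.995, -0.0, 0.001]
ft_force: [0.2, 0.3, 0.7]
grip_width: 0.0795
clock: 31.82
position: [0.4253, -0.3124, 0.1026]
eef_rot: [-0.097, 0.995, -0.0, 0.0]
ft_force: [-1.1, -0.4, 5.7]
grip_width: 0.0599
clock: 32.7
position: [0.4236, -0.3123, 0.2802]
eef_rot: [-0.097, 0.995, 0.001, -0.002]
ft_force: [-0.4, -0.3, -4.7]
grip_width: 0.0593
t 32.7 pos [ 0.4236 -0.3123  0.2802] grip 0.0593 F [-0.4 -0.3 -4.7]
tool x [-0.981 -0.194  0.003] y [-0.194  0.981  0.002] z [-0.004  0.001 -1.   ]
```

View pics/s4.png

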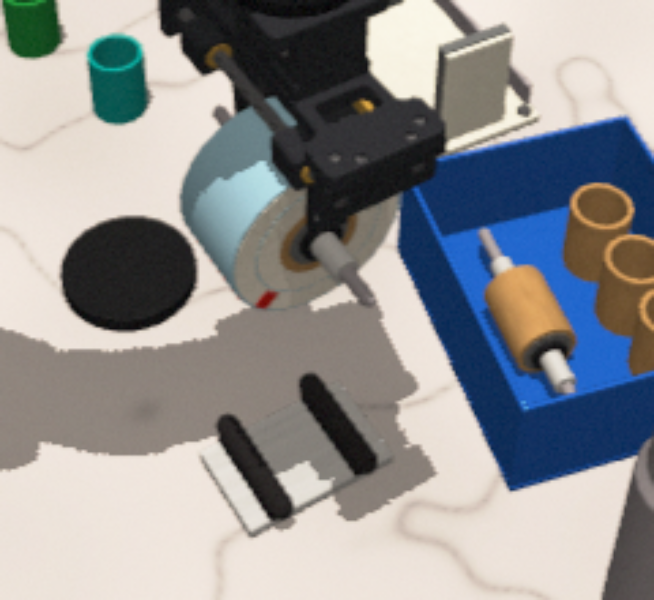

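Held level; the tab's flag is low, on the -x side. I carry it to above the stand.

```bash
python3 -m pendant '[-3,2.8,0,1,-7,6.5,0,2,-11,10.2,0,3,-15,14,0,4,-19,17.7,0,4.3,-23,21.4,0,4.3,-26.5,24.7,0,4.3,-28.7,26.7,0,4.3,-28.7,26.7,0,4.3,-28.7,26.7,0,4.3,-28.7,26.7,0,4.3]' && python3 - <<'E'
from h import *
st(); c=cam("wrist","w_ins.png")
for q,z in (("recess_tall",.085),("recess_low",.085),("fixed_tip",.2515),("sprung_tip",.2515)):
  for d in robot.spot_point("wrist",q): print(q,np.round(d["pixel"]),round(d["conf"],2),np.round(atz(c,d["pixel"],z)[:2],4))
y=np.radians(6.77); n=np.array([-np.sin(y),np.cos(y)])
go([.6535,.0057,.1406],n)
E
```

```text
clock: 34.12
position: [0.6543, 0.0032, 0.2813]
eef_rot: [-0.059, 0.998, -0.001, -0.001]
ft_force: [-0.2, -0.1, -5.0]
grip_width: 0.0595
t 34.12 pos [0.6543 0.0032 0.2813] grip 0.0595 F [-0.2 -0.1 -5. ]
tool x [-0.993 -0.118  0.002] y [-0.118  0.993 -0.001] z [-0.002 -0.001 -1.   ]
recess_tall [414. 216.] 0.83 [0.6435 0.0952]
recess_low [234. 214.] 0.57 [ 0.6617 -0.0759]
fixed_tip [145. 296.] 0.87 [ 0.6663 -0.0834]
sprung_tip [490. 296.] 0.59 [0.6456 0.0898]
shift cm [ 0.12  0.14 14.17] twist 0.058359292865503676 q7 1.21
```

View pics/w_ins.png

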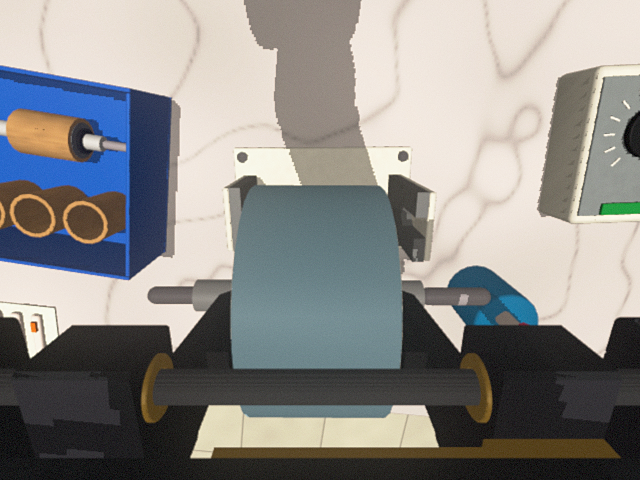

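```bash
python3 -m pendant '[0.05,0,4,0,0.05,0,8,0,0.05,0,10.5,0,0.05,0,12,0,0.05,0,13,0,0.05,0,13.6,0,0.05,0,14.05,0,0.05,0,14.05,0,0.05,0,14.05,0]' && python3 - <<'E'
from h import *
st(); c=cam("side","side5.png"); cv2.imwrite("pics/s5.png",cv2.resize(c["img"][170:310,280:450],(728,600),interpolation=cv2.INTER_CUBIC))
E
```

```text
clock: 35.5
position: [0.6548, 0.0052, 0.1422]
eef_rot: [-0.06, 0.998, 0.0, 0.0]
ft_force: [0.5, -0.5, -5.2]
grip_width: 0.0596
t 35.5 pos [0.6548 0.0052 0.1422] grip 0.0596 F [ 0.5 -0.5 -5.2]
tool x [-0.993 -0.12  -0.001] y [-0.12   0.993  0.   ] z [ 0.001  0.    -1.   ]
```

View pics/s5.png

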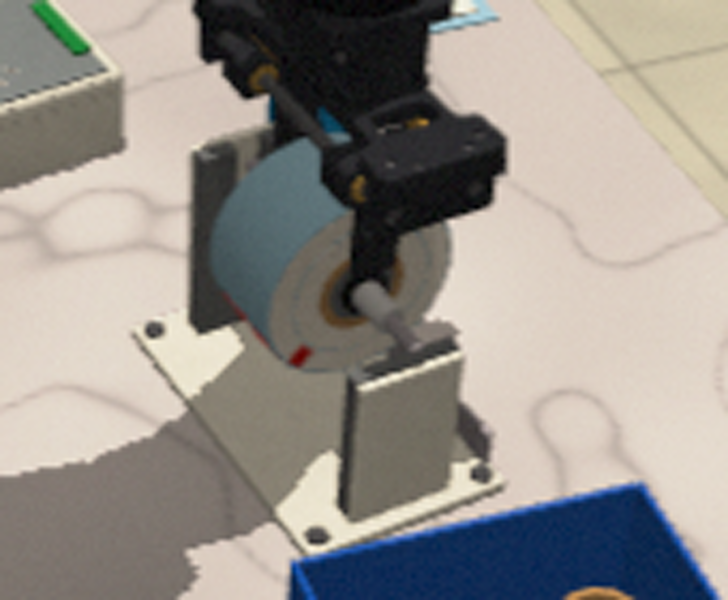

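No contact so far; the fixed pin is over the low cheek and the sprung pin is in the groove. Push, down, back.

```bash
python3 -m pendant '[0.1,0.4,0,0,0.1,0.8,0,0,0.1,1.2,0,0,0.1,1.5,0,0,0.1,1.8,0,0,0.1,1.8,0,0,0.1,1.8,0,0]' && python3 -m pendant '[0,0,0.5,0,0,0,1,0,0,0,1.5,0,0,0,2,0,0,0,2.3,0,0,0,2.55,0,0,0,2.55,0,0,0,2.55,0]'
```

```text
clock: 36.42
position: [0.6518, 0.0214, 0.1419]
eef_rot: [-0.059, 0.998, -0.001, 0.0]
ft_force: [2.3, -5.0, -2.7]
grip_width: 0.0595
clock: 37.42
position: [0.6516, 0.0213, 0.1162]
eef_rot: [-0.059, 0.998, -0.001, 0.0]
ft_force: [1.8, -5.8, -3.6]
grip_width: 0.0597
```

```bash
python3 -m pendant '[0,-0.3,0,0,0,-0.6,0,0,0,-0.9,0,0,0,-1.15,0,0,0,-1.15,0,0,0,-1.15,0,0]' && python3 - <<'E'
from h import *
st(); c=cam("side","side6.png"); cv2.imwrite("pics/s6.png",cv2.resize(c["img"][170:310,280:450],(728,600),interpolation=cv2.INTER_CUBIC))
E
```

```text
clock: 38.17
position: [0.6527, 0.0117, 0.1162]
eef_rot: [-0.06, 0.998, 0.0, 0.0]
ft_force: [2.2, -3.5, -5.9]
grip_width: 0.0595
t 38.17 pos [0.6527 0.0117 0.1162] grip 0.0595 F [ 2.2 -3.5 -5.9]
tool x [-0.993 -0.12  -0.   ] y [-0.12   0.993  0.   ] z [ 0.  0. -1.]
```

View pics/s6.png

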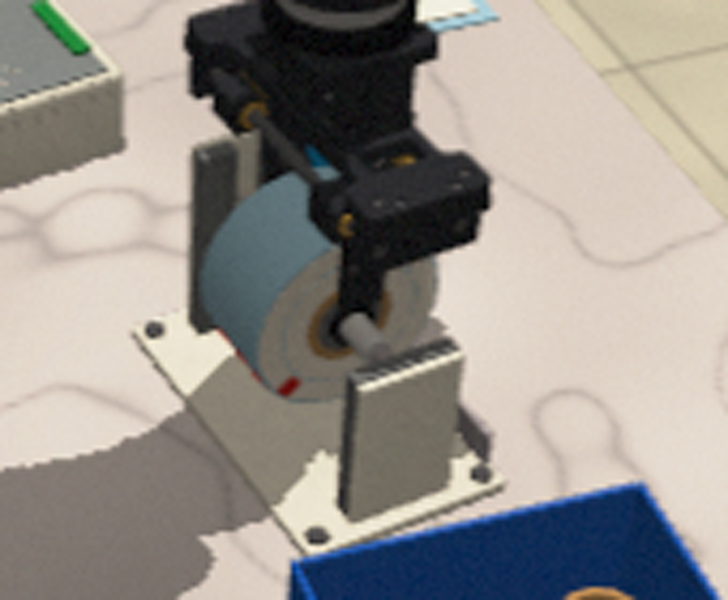

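The fixed pin is entering the low cheek's hole. I go the last 2-3 mm back, then let it down.

```bash
python3 -m pendant '[0,-0.15,0,0,0,-0.25,0,0,0,-0.25,0.15,0,0,-0.25,0.25,0,0,-0.25,0.25,0,0,-0.25,0.25,0]' && python3 -m pendant '[0,0,0,0,0,0,0,0,0,0,0,0,0,0,0,0,0,0,0,0,0,0,0,0]' 0.15 && python3 - <<'E'
from h import *
st(); 
for n in ("side","top","wrist"):
  c=cam(n,n+"7.png")
  for q in ("fixed_tip","sprung_tip","recess_low","recess_tall","start_tab","axle"):
    r=robot.spot_point(n,q)[:1]
    if r: print(n,q,np.round(r[0]["pixel"],1),round(r[0]["conf"],2),np.round(atz(c,r[0]["pixel"],.085)[:2],4))
E
```

```text
clock: 38.98
position: [0.653, 0.0094, 0.1138]
eef_rot: [-0.06, 0.998, 0.0, 0.0]
ft_force: [0.4, -1.6, -2.0]
grip_width: 0.0595
clock: 39.72
position: [0.653, 0.0089, 0.1137]
eef_rot: [-0.06, 0.998, 0.0, 0.0]
ft_force: [0.6, -0.0, 0.5]
grip_width: 0.0749
t 39.73 pos [0.653  0.0089 0.1137] grip 0.0749 F [ 0.6 -0.   0.5]
tool x [-0.993 -0.12  -0.   ] y [-0.12   0.993  0.   ] z [ 0.  0. -1.]
side fixed_tip [375.  261.2] 0.66 [ 0.6619 -0.0795]
side recess_low [373.7 261.3] 0.79 [ 0.6592 -0.0789]
side recess_tall [337.8 215.5] 0.64 [0.6467 0.0943]
side start_tab [338.8 252.7] 0.62 [ 0.5995 -0.028 ]
side axle [354.2 237.6] 0.61 [0.6511 0.0074]
top sprung_tip [212.9 245.3] 0.64 [0.5423 0.315 ]
top recess_tall [289.5 216.3] 0.85 [0.6349 0.0934]
top axle [315.1 208.5] 0.66 [0.6605 0.0185]
wrist fixed_tip [146.1 296.4] 0.81 [ 0.6644 -0.0767]
wrist sprung_tip [144.5 296.7] 0.67 [ 0.6647 -0.0775]
wrist recess_low [148.5 297.9] 0.71 [ 0.6651 -0.0755]
wrist recess_tall [491.2 296.8] 0.77 [0.6441 0.0957]
wrist axle [315.9 295.2] 0.91 [0.6537 0.008 ]
```

The axle is home and the load came off smoothly. I measure the tab angle from the side view, then roll the reel by a light grip on its flat sides along an arc.

```bash
cat >> h.py <<'E'
YW=np.radians(6.77); EX=np.array([np.cos(YW),np.sin(YW),0]); EY=np.array([-np.sin(YW),np.cos(YW),0]); O=np.array([.653,.0097,.085])
def tabs(c,box,lab):
    """fit tab angle (deg from top, + towards stand x) to red pixels in box (x0,y0,x1,y1)"""
    hs=cv2.cvtColor(c["img"],cv2.COLOR_BGR2HSV).astype(int)
    m=((hs[...,0]<8)|(hs[...,0]>172))&(hs[...,1]>130)&(hs[...,2]>60)
    ys,xs=np.nonzero(m); k=(xs>box[0])&(xs<box[2])&(ys>box[1])&(ys<box[3]); P=np.c_[xs,ys][k]
    print(lab,"red px",len(P),P.mean(0) if len(P) else "")
    if len(P)<3: return
    best=[]
    Z=np.array([0,0,1.])
    for yy,rr in ((-.03,.050),(0,.055)):
        e=[np.linalg.norm(proj(c,O+yy*EY+rr*(np.sin(a)*EX+np.cos(a)*Z))-P.mean(0)) for a in np.radians(range(-180,180))]
        i=int(np.argmin(e)); best.append((yy,i-180,round(min(e),1)))
    print("  fit (y,angle,err px)",best)
E
python3 - <<'E'
from h import *
c=cam("side"); tabs(c,(315,215,385,290),"side")
print(proj(c,O-.03*EY))
E
python3 -m pendant '[1.2,0,0,0,2.4,0,0,0,3.65,0,0,0,3.65,0,0.6,0,3.65,0,1.25,0,3.65,0,1.25,0,3.65,0,1.25,0]' && python3 -m pendant '[0,0,0,0,0,0,0,0,0,0,0,0,0,0,0,0,0,0,0,0,0,0,0,0]' 1 5
```

```text
side red px 12 [347.75 261.5 ]
  fit (y,angle,err px) [(-0.03, -139, np.float64(0.3)), (0, -163, np.float64(5.1))]
[361.41870706 244.63285116]
clock: 41.7
position: [0.6171, 0.0047, 0.1011]
eef_rot: [-0.06, 0.998, 0.0, 0.0]
ft_force: [0.2, 0.2, 0.5]
grip_width: 0.0747
clock: 42.45
position: [0.6169, 0.0049, 0.1013]
eef_rot: [-0.06, 0.998, 0.0, 0.0]
ft_force: [0.2, 1.2, -0.1]
grip_width: 0.0596
```

```bash
python3 -m pendant '[-0.42,0,-0.6,0,-0.94,0,-1.12,0,-1.54,0,-1.54,0,-2.2,0,-1.85,0,-2.91,0,-2.04,0,-3.64,0,-2.1,0,-4.37,0,-2.04,0,-5.08,0,-1.85,0,-5.74,0,-1.54,0,-6.34,0,-1.12,0,-6.34,0,-1.12,0,-6.34,0,-1.12,0]' && python3 -m pendant '[0,0,0,0,0,0,0,0,0,0,0,0,0,0,0,0]' 0.15 && python3 -m pendant '[2,0,-1.5,0,4.5,0,-1.5,0,6.34,0,1.12,0,6.34,0,1.12,0,6.34,0,1.12,0]' && python3 - <<'E'
from h import *
st(); c=cam("side","side8.png"); tabs(c,(315,195,385,290),"side")
w=cam("wrist","w8.png"); 
for q in ("start_tab","fixed_tip","axle"):
  for n,cc in (("side",c),("wrist",w)):
    r=robot.spot_point(n,q)[:1]
    if r: print(n,q,np.round(r[0]["pixel"],1),round(r[0]["conf"],2))
E
```

```text
clock: 43.95
position: [0.6795, 0.0122, 0.112]
eef_rot: [-0.06, 0.998, 0.0, -0.0]
ft_force: [-2.0, 1.9, -3.2]
grip_width: 0.06
clock: 44.45
position: [0.68, 0.0118, 0.1126]
eef_rot: [-0.06, 0.998, -0.0, 0.0]
ft_force: [0.1, -0.3, 0.5]
grip_width: 0.075
clock: 45.08
position: [0.6182, 0.0049, 0.1019]
eef_rot: [-0.06, 0.998, 0.0, 0.001]
ft_force: [0.3, 0.3, 0.1]
grip_width: 0.0745
t 45.08 pos [0.6182 0.0049 0.1019] grip 0.0745 F [0.3 0.3 0.1]
tool x [-0.993 -0.12  -0.002] y [-0.12   0.993  0.   ] z [ 0.002  0.001 -1.   ]
side red px 26 [342.23076923 221.07692308]
  fit (y,angle,err px) [(-0.03, -31, np.float64(15.6)), (0, -31, np.float64(3.6))]
side start_tab [345.8 224.8] 0.63
wrist start_tab [316.3 403.4] 0.69
side fixed_tip [376.6 262.5] 0.64
side axle [354.4 236.8] 0.94
wrist axle [315.3 368.5] 0.77
```

```bash
python3 -m pendant '[0,0,0,0,0,0,0,0,0,0,0,0,0,0,0,0,0,0,0,0]' 1 5 && python3 -m pendant '[-0.42,0,-0.6,0,-0.94,0,-1.12,0,-1.54,0,-1.54,0,-1.93,0,-1.74,0,-1.93,0,-1.74,0,-1.93,0,-1.74,0]' && python3 -m pendant '[0,0,0,0,0,0,0,0,0,0,0,0,0,0,0,0]' 0.15 && python3 -m pendant '[0,0,-5,0,-3,0,-10,0,-6,0,-14,0,-6,0,-14,0,-6,0,-14,0]' && python3 - <<'E'
from h import *
st(); c=cam("side","side9.png"); tabs(c,(315,185,385,290),"side")
w=cam("wrist","w9.png"); tabs(w,(200,60,440,300),"wrist")
for q in ("start_tab","fixed_tip","sprung_tip","axle"):
  for n,cc in (("side",c),("wrist",w)):
    r=robot.spot_point(n,q)[:1]
    if r: print(n,q,np.round(r[0]["pixel"],1),round(r[0]["conf"],2))
a=cv2.resize(c["img"][170:310,280:450],(486,400)); b=cv2.resize(w["img"][:340],(600,400*340//450)) if 0 else cv2.resize(w["img"][60:300,160:480],(533,400))
cv2.imwrite("pics/v9.png",cv2.resize(np.hstack([a,b]),(800,314)))
E
```

```text
clock: 46.1
position: [0.6167, 0.0048, 0.1012]
eef_rot: [-0.06, 0.998, 0.0, -0.0]
ft_force: [0.2, 1.0, -0.4]
grip_width: 0.06
clock: 46.85
position: [0.6372, 0.0073, 0.1195]
eef_rot: [-0.06, 0.998, 0.0, 0.002]
ft_force: [-1.9, 1.4, 4.9]
grip_width: 0.0604
clock: 47.35
position: [0.636, 0.0067, 0.1185]
eef_rot: [-0.06, 0.998, -0.0, 0.0]
ft_force: [-0.3, -1.0, 0.1]
grip_width: 0.0749
clock: 47.98
position: [0.6944, 0.0138, 0.2574]
eef_rot: [-0.06, 0.998, -0.0, -0.001]
ft_force: [-0.8, -0.2, -0.1]
grip_width: 0.0749
t 47.98 pos [0.6944 0.0138 0.2574] grip 0.0749 F [-0.8 -0.2 -0.1]
tool x [-0.993 -0.12   0.002] y [-0.12   0.993 -0.001] z [-0.002 -0.001 -1.   ]
side red px 161 [360.96273292 218.52795031]
  fit (y,angle,err px) [(-0.03, 2, np.float64(8.6)), (0, 13, np.float64(2.1))]
wrist red px 2442 [316.94144144 202.51392301]
  fit (y,angle,err px) [(-0.03, 144, np.float64(29.0)), (0, 145, np.float64(1.3))]
side start_tab [361.6 217.1] 0.88
wrist start_tab [319.2 205. ] 0.89
side fixed_tip [376.7 263.3] 0.59
wrist fixed_tip [216.8 176.4] 0.93
side sprung_tip [358.9 220.1] 0.43
wrist sprung_tip [420.5 178.8] 0.66
side axle [357.1 239.2] 0.78
wrist axle [318.2 178.4] 0.77
```

View pics/v9.png

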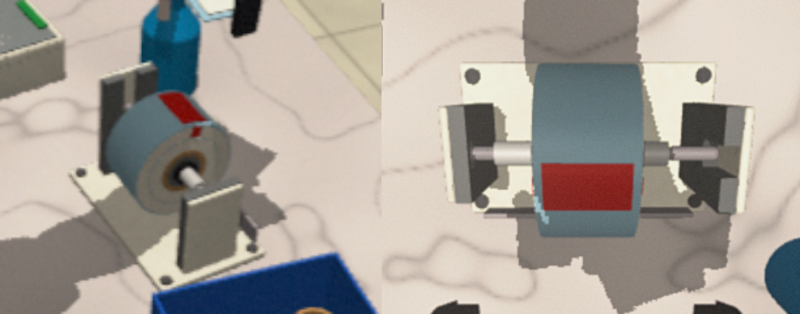

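```bash
python3 - <<'E'
from h import *
Z=np.array([0,0,1.])
w=cam("wrist"); c=cam("side")
for cc,p,l in ((w,(316.9,202.5),"wrist"),(w,(319,205),"wrist net"),(c,(361,218.5),"side"),(c,(361.6,217.1),"side net")):
    e=[np.linalg.norm(proj(cc,O+.055*(np.sin(a)*EX+np.cos(a)*Z))-p) for a in np.radians(range(-60,61))]
    i=np.argmin(e); print(l,i-60,round(e[i],2), np.round(e[max(0,i-5)],1))
for y in (-85,87,-83,85): print(y,proj(w,O+y/1000*EY))
go([.653,.0097,.122])
E
```

```text
wrist 15 1.5 6.5
wrist net 17 0.68 6.3
side 13 2.12 2.7
side net 15 0.78 2.0
-85 [218.7681875  173.64386162]
87 [419.68959652 173.73158667]
-83 [221.10462151 173.64488174]
85 [417.35343962 173.73056667]
shift cm [ 4.27  0.08 13.66] twist None q7 1.22
```

The tab is at about +15°, past the top by more than the 11.5° allowed, and both pins are where the recesses project. I turn it back by about 14.5°.

```bash
python3 -m pendant '[1.6,0.05,4,0,3.2,0.1,8,0,3.2,0.1,11,0,3.2,0.1,13,0,3.2,0.1,13.7,0,3.2,0.1,13.7,0,3.2,0.1,13.7,0]' && python3 -m pendant '[0,0,0,0,0,0,0,0,0,0,0,0,0,0,0,0,0,0,0,0]' 1 5 && python3 -m pendant '[0.24,0,-0.04,0,0.48,0,-0.07,0,0.72,0,-0.1,0,0.93,0,-0.11,0,0.93,0,-0.11,0,0.93,0,-0.11,0,0.93,0,-0.11,0]' && python3 -m pendant '[0,0,0,0,0,0,0,0,0,0,0,0,0,0,0,0]' 0.15 && python3 -m pendant '[0,0,-5,0,-2,0,-10,0,-4,0,-14,0,-4,0,-14,0,-4,0,-14,0]' && python3 - <<'E'
from h import *
st(); Z=np.array([0,0,1.])
w=cam("wrist","w10.png"); c=cam("side")
for n,cc,box in (("wrist",w,(200,60,440,300)),("side",c,(315,185,385,290))):
    hs=cv2.cvtColor(cc["img"],cv2.COLOR_BGR2HSV).astype(int)
    m=((hs[...,0]<8)|(hs[...,0]>172))&(hs[...,1]>130)&(hs[...,2]>60); ys,xs=np.nonzero(m); k=(xs>box[0])&(xs<box[2])&(ys>box[1])&(ys<box[3])
    ps=[("red",np.array([xs[k].mean(),ys[k].mean()]))]+[("net",np.array(d["pixel"])) for d in robot.spot_point(n,"start_tab")[:1]]
    for l,p in ps:
        e=[np.linalg.norm(proj(cc,O+.055*(np.sin(a)*EX+np.cos(a)*Z))-p) for a in np.radians(range(-60,61))]
        i=np.argmin(e); print(n,l,np.round(p,1),i-60,round(e[i],2))
for q in ("fixed_tip","sprung_tip","axle"):
    r=robot.spot_point("wrist",q)[:1]
    if r: print(q,np.round(r[0]["pixel"],1),round(r[0]["conf"],2))
for y in (-85,0,85): print(y,proj(w,O+y/1000*EY))
E
```

```text
clock: 49.45
position: [0.6645, 0.0115, 0.1228]
eef_rot: [-0.06, 0.998, 0.0, 0.001]
ft_force: [0.6, -0.3, 1.0]
grip_width: 0.0747
clock: 50.08
position: [0.664, 0.0108, 0.122]
eef_rot: [-0.06, 0.998, -0.0, 0.0]
ft_force: [0.5, -1.9, 3.8]
grip_width: 0.0597
clock: 50.95
position: [0.6541, 0.0098, 0.1227]
eef_rot: [-0.06, 0.998, -0.0, -0.0]
ft_force: [1.7, -3.3, 6.0]
grip_width: 0.0601
clock: 51.45
position: [0.6541, 0.0104, 0.1225]
eef_rot: [-0.06, 0.998, 0.0, -0.0]
ft_force: [0.4, 0.1, 0.6]
grip_width: 0.075
clock: 52.08
position: [0.6931, 0.0147, 0.2616]
eef_rot: [-0.06, 0.998, -0.0, -0.001]
ft_force: [-0.7, -1.1, -0.3]
grip_width: 0.0746
t 52.08 pos [0.6931 0.0147 0.2616] grip 0.0746 F [-0.7 -1.1 -0.3]
tool x [-0.993 -0.12   0.002] y [-0.12   0.993 -0.   ] z [-0.002 -0.001 -1.   ]
wrist red [316.  183.2] -2 1.22
wrist net [316.9 186.1] 0 0.48
side red [355.4 219.7] -3 1.97
side net [353.5 217. ] -5 1.24
axle [315.5 175.2] 0.56
-85 [219.02649676 176.0812559 ]
0 [317.06000566 176.16866   ]
85 [415.10314803 176.25607269]
```

```bash
python3 -m pendant '[0,0,-3,0,1.5,5,-3,0,3,10,-3,0,4.5,15,-3,0,6,20,-3,0,7.3,25,-3,0,8.3,29.7,-3,0,8.3,29.7,-3,0,8.3,29.7,-3,0]' && python3 - <<'E'
from h import *
st(); w=cam("wrist","w11.png"); c=cam("side","side11.png"); t=cam("top","top11.png")
d=robot.spot_point("wrist","dial_grip")[:1]; print([(np.round(x["pixel"]),x["conf"],atz(w,x["pixel"],.093)) for x in d])
p=np.round(proj(w,[.538,.307,.1])).astype(int); print(p)
x0,y0=max(0,p[0]-75),max(0,p[1]-75)
a=cv2.resize(w["img"][y0:y0+150,x0:x0+150],(400,400),interpolation=cv2.INTER_CUBIC); print(x0,y0)
b=cv2.resize(c["img"][180:420,270:510],(400,400),interpolation=cv2.INTER_CUBIC)
cv2.imwrite("pics/v11.png",np.hstack([a,b]))
E
```

```text
clock: 53.55
position: [0.5765, 0.2989, 0.2924]
eef_rot: [-0.06, 0.998, -0.001, 0.0]
ft_force: [0.3, 0.2, -0.3]
grip_width: 0.0745
t 53.55 pos [0.5765 0.2989 0.2924] grip 0.0745 F [ 0.3  0.2 -0.3]
tool x [-0.993 -0.119 -0.   ] y [-0.119  0.993 -0.001] z [ 0.    -0.001 -1.   ]
[(array([328., 179.]), 0.96, array([0.54061333, 0.30497058, 0.093     ]))]
[331 177]
256 102
```

View pics/v11.png

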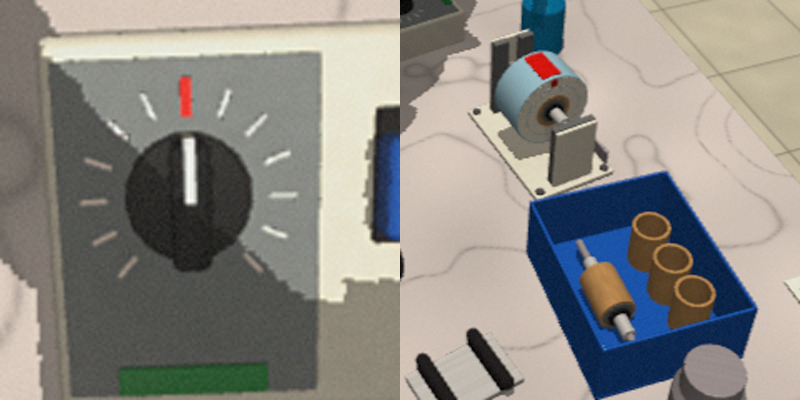

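The pointer line, (188,138)-(191,205) in the crop, lines up with the red tick at (185,95). The tab is on top, and the axle and three cores are in the tray. I hand in.

```bash
python3 -c "
from rig import robot
print(robot.finish_job())"
```

```text
the job is handed in; nothing more can be done
None
```

The film reel is changed and the job is handed in, at about 54 s of the 210 s allowed; the hand-in gives no verdict.

- **Dial:** I turned it back about 104° until its pointer lined up with the red zero tick. The last close view confirmed this.
- **Tray:** The three brown cores and the spent axle lie in the blue tray. The green and turquoise look-alikes, spray bottle, flask and black lid were not touched.
- **New reel:** I sprang its axle into the stand with the fixed pin in the low cheek. The gripper force fell to about zero on release. In the views after release, the tip positions found by the network, where it found them, matched the recesses to about 4 mm or better. After the last turn it found only the middle of the axle, within about 1 mm of where it should be, and I did not measure the pin tips again.
- **Start tab:** I turned the reel only after the axle was home. The first turns overshot by about 15°, so I turned it back. The last readings were between 0° and −5° from the top (0° and −2° from the wrist camera, −3° and −5° from the side camera), inside the 11.5° limit.

The last views showed nothing out of place, and no check failed at the end.

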